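Lift the boiled eggs out and let them drip over the pot

TASK

The eggs are done: take the lid off the stock pot and lay it flat, knob up, on the chopping board without dropping it, then take the egg rack by its tab and lift it straight up with its four eggs until its feet are a few centimetres above the pot's rim. Hold it there over the middle of the pot, level and still, for at least two seconds so that it drips back into the pot, and finish while still holding it up like that. Leave the pot where it stands, keep every egg in its place in the rack and uncracked, and do not disturb the other things on the counter.

Things in the scene. Friction and masses are not known exactly. Their poses are not given: they have to be found in the camera images.
- pot: Stainless stock pot standing on the glass hob: outside diameter 194 mm, height 130 mm, wall 5 mm, inner floor 6 mm above its underside, about 1.9 kg, not fixed. Two loop handles at 105 mm height reach out to 126 mm from the axis along its +x and -x. Origin: centre of the underside; z up.
- lid: Round steel lid closing the pot, 198 mm wide, about 0.4 kg. Origin: centre of the underside of its skirt (172 mm wide, 8 mm deep, loose inside the pot's mouth; laid down it stands on this); z up. Flange 8 mm, dome at most 26 mm above the origin. Central black round knob, 34 to 36 mm in diameter from 37 to 58 mm above the origin, top at 62 mm, 22 mm neck below 33 mm.
- rack: Steel wire egg rack on the pot's inner floor, under the lid, about 0.22 kg without eggs. Origin: on its axis at foot level; z up. Six wire wells on a 50 mm radius, 22 mm up; outer hoop 156 mm wide. A central 8 mm stem carries a black upright flat lifting tab, 34 mm along the rack's x, 12 mm thick along its y, 80 to 110 mm above the origin. Egg tops at 71 mm.
- board: Wooden chopping board beside the hob, fixed, 360 mm along its x, 260 mm along its y, 25 mm thick. Origin: centre of its underside. The half towards the robot (-x) is empty; a small salt bowl stands near its far (+x) end.
- egg1: Boiled brown egg, 43 mm across, 56 mm tall, about 60 g, loose, standing blunt end down in the rack's well at 0 degrees from the rack's x axis; wells at 180 and 300 degrees are empty. Origin: centre of the blunt end, 37 mm above the rack's origin when seated.
- egg2: Boiled brown egg, 43 mm across, 56 mm tall, about 60 g, loose, standing blunt end down in the rack's well at 60 degrees from the rack's x axis; wells at 180 and 300 degrees are empty. Origin: centre of the blunt end, 37 mm above the rack's origin when seated.
- egg3: Boiled brown egg, 43 mm across, 56 mm tall, about 60 g, loose, standing blunt end down in the rack's well at 120 degrees from the rack's x axis; wells at 180 and 300 degrees are empty. Origin: centre of the blunt end, 37 mm above the rack's origin when seated.
- egg4: Boiled brown egg, 43 mm across, 56 mm tall, about 60 g, loose, standing blunt end down in the rack's well at 240 degrees from the rack's x axis; wells at 180 and 300 degrees are empty. Origin: centre of the blunt end, 37 mm above the rack's origin when seated.
- milk_pan: Small steel milk pan on the far end of the hob, 110 mm across, 70 mm high, with one stick handle along its +x; bystander. Origin: centre of its underside.
- salt_bowl: White salt bowl near the far end of the board, 70 mm across, 35 mm high; bystander. Origin: centre of its underside.
- pepper_mill: Wooden pepper mill, 50 mm across, 130 mm high, between hob and board; bystander. Origin: centre of its underside.
- spice_jar: Amber glass spice jar, 44 mm across, 90 mm high, between hob and board; bystander. Origin: centre of its underside.
- wooden_spoon: Wooden spoon 250 mm long lying between hob and board, handle towards the robot; bystander. Origin near its middle.
- mug: Blue mug, 76 mm across, 90 mm high, at the left side; bystander. Origin: centre of its underside.
- food_tin: Food tin, 74 mm across, 85 mm high, at the right side; bystander. Origin: centre of its underside.
There are look-alikes about, which are no part of the job. What is shaped like the lid but blue is not meant.

How it is judged (in metres and radians):
On the way, in this order (a step that is already met when the one before it is completed fails the run):
1. the lid lies flat, knob up, on the chopping board, let go (contact force between lid and board above 1 N and angle between lid's own z axis and vertical below 0.08 rad and linear speed of lid below 0.03 m/s and x of lid in the frame of board between -0.13 and 0.13 m and y of lid in the frame of board between -0.09 and 0.09 m and contact force between lid and the fingers below 0.2 N), for 0.2 s.
2. the egg rack with its four eggs hangs in the gripper, level and still, clear above the pot, for two seconds (z of rack in the frame of pot between 0.145 and 0.25 m and horizontal distance between rack and pot below 0.035 m and angle between rack's own z axis and vertical below 0.1 rad and linear speed of rack below 0.03 m/s and angular speed of rack below 0.25 rad/s and contact force between rack and the fingers above 2 N and contact force between rack and pot below 0.2 N and contact force between rack and lid below 0.2 N and contact force between rack and board below 0.2 N and z of egg1 in the frame of rack between 0.03 and 0.045 m and z of egg2 in the frame of rack between 0.03 and 0.045 m and z of egg3 in the frame of rack between 0.03 and 0.045 m and z of egg4 in the frame of rack between 0.03 and 0.045 m), for 2 s.
At the end, for the whole second after the job is handed in: Fingers hold the rack: feet 15-120 mm above the rim, within 35 mm of the pot axis, tilt < 0.10 rad, still (0.03 m/s, 0.25 rad/s), carried by nothing else, four eggs seated; lid flat (0.08 rad), knob up, released, within 130 x 90 mm of the board centre; pot within 30 mm (all of step 1 and all of step 2 and distance of pot from where it was at the start of the episode below 0.03 m and angle between pot's own z axis and vertical below 0.08 rad); the arm keeps its last pose, push and grip.
It fails at once if an egg leaves its well in the rack (not (z of egg1 in the frame of rack above 0.03 m) or not (z of egg1 in the frame of rack below 0.045 m) or not (z of egg2 in the frame of rack above 0.03 m) or not (z of egg2 in the frame of rack below 0.045 m) or not (z of egg3 in the frame of rack above 0.03 m) or not (z of egg3 in the frame of rack below 0.045 m) or not (z of egg4 in the frame of rack above 0.03 m) or not (z of egg4 in the frame of rack below 0.045 m)).
It fails at once if an egg is squeezed or struck by the fingers with more than 10 N (contact force between any of egg1, egg2, egg3, egg4 and the fingers above 10 N).
It fails at once if the lid is dropped (moves faster than 0.6 m/s while the fingers do not hold it) (linear speed of lid above 0.6 m/s and contact force between lid and the fingers below 0.2 N).
It fails at once if the pot is shifted by more than 30 mm or tipped (distance of pot from where it was at the start of the episode above 0.03 m or angle between pot's own z axis and vertical above 0.15 rad).
It fails at once if a bystander is moved by more than 30 mm (distance of any of milk_pan, salt_bowl, pepper_mill, spice_jar, wooden_spoon, mug, food_tin from where it was at the start of the episode above 0.03 m).
It also fails if it takes over 64 s, if anything falls off the work surface, if the arm or the gripper's body presses on something with over 40 N, if the wrist force passes 120 N, or if a joint passes its speed limit or range.

ROBOT

A 7-joint arm with a two-finger parallel gripper is mounted at the origin on the work surface. World frame = base frame: x ahead of the robot, y to its left, z up, the work surface at z = 0. Lengths are in mm, angles in rad, forces in N, time in s.
With the tool pointing down it reaches from about 400 to 875 mm from the base axis. Payload 4.4 kg.
Tool frame: the origin (TCP) lies midway between the tips of the shut fingers; the grasp point (between the pads) lies 19 mm behind it; z points along the fingers, y is the line along which they close (so a half turn about z gives the same grasp; the last joint's range is limited). The gripper opens to 85 mm and grips with 20 to 120 N. Pads are 22 mm wide; open, the fingers measure 114 mm over their backs; the gripper's body (76 mm by 85 mm) begins 54 mm behind the grasp point. The pads swing forward as they close: fully open they stand 13 mm farther back than shut.
Start: joints at [-1.204, 0.628, 0.038, 1.517, -0.027, 0.996, -0.02], TCP at [272.598, 590.092, 231.313] pointing down, gripper open.
Joint ranges: [-3.06, 3.06], [-0.37, 2.12], [-1.25, 1.32], [0.18, 2.47], [-1.1, 4.24], [0.23, 1.98], [-2.94, 2.94]. Speed limits (rad/s): [2.57, 2.57, 3.14, 3.14, 3.14, 3.14, 3.14].

INTERFACE

Orientations are given as a unit quaternion [w, x, y, z].
In Python, from rig import observe, read_camera, close_job, trace, spot_point gives the robot as it stands.
- The arm moves only by the tool move_tool, called after "Emit:" as name([rows], argument=value, ...), one row to a line, values as JSON. Schema: {"type":"object","properties":{"motion":{"type":"array","items":{"type":"array","prefixItems":[{"type":"array","items":{"type":"number"},"minItems":3,"maxItems":3},{"type":"array","items":{"type":"number"},"minItems":3,"maxItems":3}],"minItems":2,"maxItems":2},"minItems":1,"maxItems":20},"aperture":{"type":"number"},"clamp_n":{"type":"number"},"only":{"type":"string"},"quiet":{"type":"boolean"},"lines":{"type":"string"}},"required":["motion"],"additionalProperties":false}. motion is a list of rows, 1 to 20 of them, each written [[dx, dy, dz], [rx, ry, rz]]: dx, dy, dz in fractions of the full range, 1 being 60 cm, then a rotation vector rx, ry, rz in a scale on which 1.0 is pi/2 rad; each row shifts and turns the commanded pose from where the row before left it, along the tool's axes as they then stand; what a row does not reach is not made up. A row lasts 1/10 s, in which the tool goes at most 50 mm and 0.15 rad, less where a joint would pass 70% of its speed; a pose out of reach is approached as far as the arm can. aperture is the opening from 0.0 (shut) to 1.0 (fully open), set as the call begins (left out keeps the last). The fingers move at their own pace and stop on an object; clamp_n is the grip in N (left out, the last holds). Time passes only in rows, so rows that do not move let the fingers close. The tool returns the time, the measured TCP pose, the force, the opening and the grip force at its end. only (a regular expression) keeps the lines of the reply that match it, lines (a string "A,B") keeps lines A to B, and quiet returns only ok. No shift or turn number may pass 1 either way. Input that does not fit is refused with a message, and nothing moves.
- observe(): the state, without advancing time (a new reading comes with each control period).
- read_camera(name): name is "scene" or "top"; returns a dict with "pixels" (480x640x3 uint8, red, green, blue), "z_map" (480x640 float32, mm along the optical axis (not along the pixel's ray), 0 where there is no reading), "fx", "fy", "cx", "cy" (pixels), "k1" (the pictures are not rectified: a ray, as slopes to the right and down, at radius r is drawn at 1 + k1 r^2 times it, then the intrinsics apply), "xyz" and "attitude" of the camera in the world. Camera axes: x right, y down, z forward; pixel columns grow to the right and rows downward; lengths in mm; the calibration is good to about 2 mm. A picture is of the moment at which its call begins.
- close_job(): hands the job in; it is judged then, once.
Trained networks look in the newest picture that a camera, given by its name, has taken for a name from the list of things; names that differ only in an ending like _2 or _b are one class to them, and where a whole thing is asked for, a point or a joint stands for the part that bears it (a point fixed in the world has none). Each returns a list of dicts, best first, with "conf" (0 to 1); they miss things now and then, are a little off and sometimes report something else, mostly with a low value. They report only what shows in the picture. A call takes as long as a camera call. They do not tell look-alikes from the thing itself.
- trace(target, camera): "region" (480x640 bool, what is visible of it) and "bbox" ([left, top, right, bottom] as shares, 0 to 1, of the picture: columns of its width, rows of its height, round what is visible of it).
- spot_point(target, camera): "xy" ([column, row] as shares, 0 to 1, of the picture: columns of its width, rows of its height: a listed point, or the origin of a listed thing).
The state is a dict: "time": time; "joints": joint angles; "dq": joint speeds; "tau": joint torques, N m; "position": TCP position; "eef_rot": TCP orientation; "contact_force": force on the tool from outside, world axes, zero at the start; "torque": the same for the moment, N m; "finger_gap": opening from 0.0 (shut) to 1.0 (fully open); "grasp_force": force on a finger pad.
Only numpy, scipy, OpenCV 4.12 (cv2) and the standard library are available. Lean on these libraries where they do the work, as an engineer would, in place of code of your own. Each camera call takes 0.05 s, during which the arm holds its last target. There are 200 camera calls.

## Working session

There is one attempt and no reset: what is moved stays moved. The work goes in short steps, Python scripts to look and compute and a tool call to move; the robot and the scene stay as the last step left them, time stands still between calls to the robot, and variables do not carry over. Pictures are saved under pics/ and viewed, at most 10 in all, crops included, and the job is handed in when it is done.

```bash
mkdir -p pics; ls; cat > h.py <<'E'
import numpy as np, cv2
from scipy.spatial.transform import Rotation as R
from rig import *
def q2R(q): return R.from_quat([q[1],q[2],q[3],q[0]]).as_matrix()
def cloud(c):
    K=np.array([[c["fx"],0,c["cx"]],[0,c["fy"],c["cy"]],[0,0,1]],float)
    v,u=np.mgrid[0:480,0:640].astype(np.float64)
    a=(u-c["cx"])/c["fx"]; b=(v-c["cy"])/c["fy"]
    x,y=a.copy(),b.copy()
    for _ in range(8):
        s=1+c["k1"]*(x*x+y*y); x=a/s; y=b/s
    z=c["z_map"]; P=np.stack([x*z,y*z,z],-1)
    at=np.array(c["attitude"],float)
    M=q2R(at) if at.size==4 else at.reshape(3,3)
    W=P@M.T+np.array(c["xyz"]); W[z<=0]=np.nan
    return W
def save(n,p): cv2.imwrite(n,cv2.cvtColor(p,cv2.COLOR_RGB2BGR))
E
python3 - <<'E'
from h import *
print(observe())
for n in ["scene","top"]:
    c=read_camera(n); save(f"pics/{n}1.png",c["pixels"]); W=cloud(c); np.save(n+".npy",W)
    print(n,c["xyz"],c["attitude"],c["fx"],c["k1"])
    for t in ["pot","lid","board","salt_bowl","pepper_mill","spice_jar","milk_pan"]:
        for r in trace(t,n)[:3]:
            m=r["region"]; P=W[m]; P=P[~np.isnan(P[:,0])]
            print(t,round(r["conf"],2),np.round(np.array(r["bbox"])*[640,480,640,480]),np.round(np.median(P,0)),np.round(np.percentile(P,2,axis=0)),np.round(np.percentile(P,98,axis=0)))
E
```

```text
pics
{'time': 0.0, 'joints': array([-1.20380539,  0.62935887,  0.03842758,  1.5183631 , -0.0270161 ,
        0.99629988, -0.02001765]), 'dq': array([-2.51502721e-03,  9.90646888e-04, -2.56669015e-03, -3.09671247e-05,
        3.56519595e-04,  3.53708561e-05,  1.01069299e-03]), 'tau': array([-5.73071757e-04, -5.63415670e+01,  1.22604780e+00, -1.93440789e+01,
        1.09862286e-02,  1.03625102e-02, -7.04068952e-06]), 'position': array([272.31365025, 589.51962883, 230.38212909]), 'eef_rot': array([-2.03327735e-04,  2.14717630e-01,  9.76675701e-01, -9.34048624e-04]), 'contact_force': array([-0.07949634, -0.64736033, -0.22479397]), 'torque': array([-0.02788576, -0.03809984, -0.01682079]), 'grasp_force': 0.0, 'finger_gap': 0.9995902831063186}
scene [1209.98412639  459.04315447  745.27438946] [-0.2186133   0.43306904  0.77320583 -0.40842645] 482.545938844455 -0.07281848548554493
pot 0.7 [495. 351. 564. 418.] [582. 473.  57.] [529. 435.   6.] [602. 524.  91.]
pot 0.67 [353. 303. 455. 375.] [620. 254.  77.] [540. 152.  12.] [652. 314. 133.]
lid 0.68 [351. 257. 457. 332.] [554. 228. 148.] [451
[... 873 characters left out ...]
 [ 0.05450573 -0.70145272  0.7096881  -0.03655137] 448.16425210662226 -0.02753937804688612
pot 0.85 [190. 161. 268. 273.] [469. 156.  98.] [412. 118.   6.] [655. 279. 120.]
lid 0.69 [174. 171. 263. 261.] [527. 210. 148.] [444. 127. 137.] [620. 302. 189.]
lid 0.6 [155. 330. 233. 414.] [185. 292.  20.] [ 94. 209.   9.] [271. 385.  62.]
board 0.61 [356. 135. 468. 283.] [ 550. -224.   25.] [ 390. -348.   21.] [ 734. -100.   29.]
salt_bowl 0.95 [392. 136. 424. 165.] [ 702. -222.   47.] [ 666. -251.   42.] [ 730. -190.   62.]
spice_jar 0.97 [311. 161. 328. 189.] [637. -10.  88.] [625. -29.   9.] [663.  10.  94.]
milk_pan 0.88 [202.  75. 251. 166.] [758. 230.  29.] [688. 165.   7.] [869. 271.  79.]
```

View pics/scene1.png

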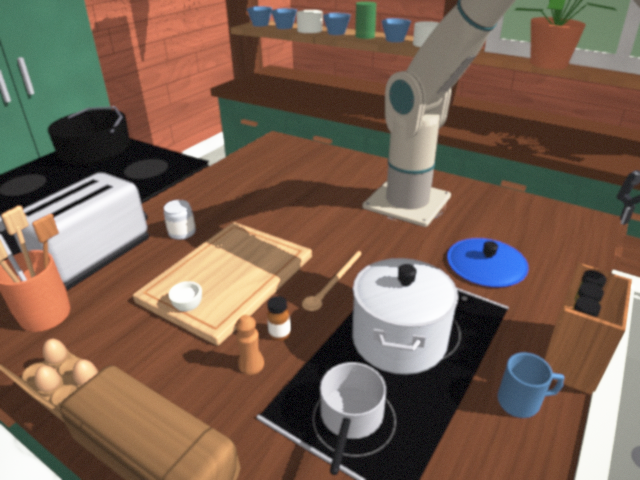

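View pics/top1.png

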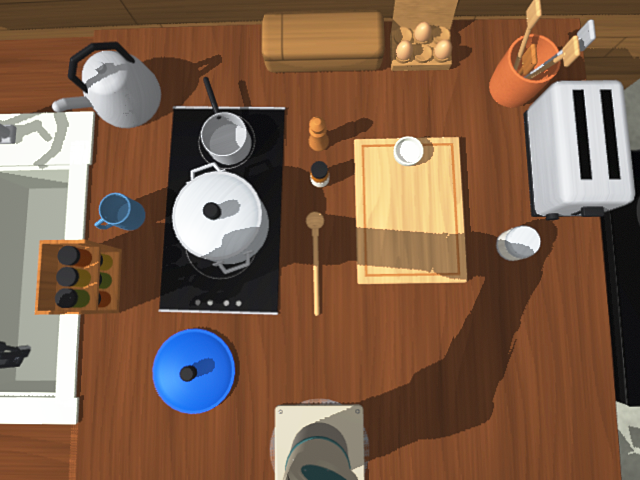

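The scene view shows the steel lid's knob on the pot at (407,274), with the blue look-alike at (490,250). The top view shows the knob at (211,211) and the board spanning (356–466, 137–283), with its near half empty.

```bash
python3 - <<'E'
from h import *
o=observe()
for n in ["scene","top"]:
    W=np.load(n+".npy"); P=W.reshape(-1,3); P=P[~np.isnan(P[:,0])]
    def near(lo,hi,c=(535,215),r=110):
        m=(P[:,2]>lo)&(P[:,2]<hi)&(np.hypot(P[:,0]-c[0],P[:,1]-c[1])<r); return P[m]
    k=near(172,200,r=50); print(n,"knob",len(k),np.round((k.min(0)+k.max(0))/2,1),np.round(np.median(k,0),1),k[:,2].max(),np.ptp(k,axis=0))
    f=near(130,141); 
    from scipy.optimize import least_squares
    def fit(p): return least_squares(lambda s:np.hypot(p[:,0]-s[0],p[:,1]-s[1])-s[2],[535,215,95],loss='soft_l1').x
    print("flange",len(f),np.round(fit(f),1),np.median(f[:,2]))
    m=(P[:,2]>21)&(P[:,2]<28.5)&(P[:,0]>370)&(P[:,0]<770)&(P[:,1]>-380)&(P[:,1]<-70)
    print("board",cv2.minAreaRect(P[m][:,:2].astype(np.float32)),np.median(P[m][:,2]))
    m=(P[:,2]>35)&(P[:,2]<70)&(P[:,0]>640)&(P[:,0]<770)&(P[:,1]>-280)&(P[:,1]<-150); print("bowl",np.round((P[m].min(0)+P[m].max(0))/2))
print(q2R(o["eef_rot"]).round(3))
E
```

```text
scene knob 291 [537.7 216.9 182. ] [543.5 219.1 187.5] 191.9985620225458 [32.95106381 35.24955731 19.97234164]
flange 1346 [534.8 217.8  94.1] 138.9799534692608
board ((566.1182861328125, -223.37767028808594), (363.4172668457031, 265.1075744628906), 0.16816988587379456) 25.0753791487399
bowl [ 700. -221.   50.]
top knob 254 [532.2 214.1 183.8] [530.5 212.7 189.3] 195.6457650661855 [35.30245308 34.57934606 23.63468598]
flange 1076 [532.7 215.2  93.7] 139.20094365008293
board ((564.7769775390625, -224.95474243164062), (360.7012939453125, 260.86859130859375), 0.2556301951408386) 25.231331963584466
bowl [ 699. -220.   52.]
[[-0.908  0.419 -0.   ]
 [ 0.419  0.908  0.   ]
 [ 0.     0.    -1.   ]]
```

The rows are not in the units I measure in: shifts go in shares of 60 cm and turns go in shares of pi/2 rad. I convert before sending: -30 mm / 600 = -0.05, -25 mm / 600 = -0.0417.

Emit:
move_tool([
  [[-0.0167, -0.01, 0], [0, 0, 0]],
  [[-0.0417, -0.025, 0], [0, 0, 0]],
  [[-0.05, -0.0283, 0], [0, 0, 0]],
  [[-0.05, -0.0283, 0], [0, 0, 0]],
  [[-0.05, -0.0283, 0], [0, 0, 0]],
  [[-0.05, -0.0283, 0], [0, 0, 0]],
  [[-0.05, -0.0283, 0], [0, 0, 0]],
  [[-0.05, -0.0283, 0], [0, 0, 0]],
  [[-0.05, -0.0283, 0], [0, 0, 0]],
  [[-0.05, -0.0283, 0], [0, 0, 0]],
  [[-0.05, -0.0283, 0], [0, 0, 0]],
  [[-0.05, -0.03, 0], [0, 0, 0]],
  [[-0.05, -0.03, 0], [0, 0, 0]],
  [[-0.0333, -0.0133, 0], [0, 0, 0]],
  [[-0.0167, -0.01, 0], [0, 0, 0]],
  [[0, 0, 0], [0, 0, 0]],
  [[0, 0, 0], [0, 0, 0]],
], aperture=1.0, clamp_n=60)

```text
time: 2.5
position: [536.3, 222.0, 231.2]
eef_rot: [-0.001, 0.214, 0.977, 0.0]
contact_force: [-0.6, 0.5, -0.0]
finger_gap: 1.001
grasp_force: 0.0
```

```bash
python3 - <<'E'
from h import *
o=observe();M=q2R(o["eef_rot"]);print(o["position"],M.round(3),"to go",M.T@(np.array([535,216,162])-o["position"]),o["contact_force"])
E
```

```text
[536.31927817 222.00251544 231.2394132 ] [[-0.908  0.419 -0.001]
 [ 0.419  0.908  0.001]
 [ 0.001  0.    -1.   ]] to go [-1.39629081 -6.02762351 69.23572165] [-0.58189543  0.5007115  -0.01127638]
```

To row units: 14 mm / 600 = 0.0233, 12 mm / 600 = 0.02.

Emit:
move_tool([
  [[-0.0017, -0.01, 0.0083], [0, 0, 0]],
  [[0, 0, 0.02], [0, 0, 0]],
  [[0, 0, 0.0233], [0, 0, 0]],
  [[0, 0, 0.0233], [0, 0, 0]],
  [[0, 0, 0.02], [0, 0, 0]],
  [[0, 0, 0.0133], [0, 0, 0]],
  [[0, 0, 0.0067], [0, 0, 0]],
  [[0, 0, 0], [0, 0, 0]],
  [[0, 0, 0], [0, 0, 0]],
], aperture=1.0, clamp_n=60)

```text
time: 3.4
position: [535.9, 215.3, 162.6]
eef_rot: [0.0, 0.215, 0.977, 0.0]
contact_force: [1.3, 0.0, 0.4]
finger_gap: 0.998
grasp_force: 0.0
```

Emit:
move_tool([
  [[0, 0, 0], [0, 0, 0]],
  [[0, 0, 0], [0, 0, 0]],
  [[0, 0, 0], [0, 0, 0]],
  [[0, 0, 0], [0, 0, 0]],
  [[0, 0, 0], [0, 0, 0]],
  [[0, 0, 0], [0, 0, 0]],
  [[0, 0, 0], [0, 0, 0]],
  [[0, 0, 0], [0, 0, 0]],
], aperture=0.0, clamp_n=60)

```text
time: 4.2
position: [535.7, 215.1, 162.9]
eef_rot: [0.0, 0.215, 0.977, 0.0]
contact_force: [-1.4, 0.5, 5.4]
finger_gap: 0.395
grasp_force: 59.5
```

To row units: -15 mm / 600 = -0.025, -10 mm / 600 = -0.0167.

Emit:
move_tool([
  [[0, 0, -0.005], [0, 0, 0]],
  [[0, 0, -0.01], [0, 0, 0]],
  [[0, 0, -0.0167], [0, 0, 0]],
  [[0, 0, -0.025], [0, 0, 0]],
  [[0, 0, -0.025], [0, 0, 0]],
  [[0, 0, -0.0167], [0, 0, 0]],
  [[0, 0, -0.01], [0, 0, 0]],
  [[0, 0, 0], [0, 0, 0]],
  [[0, 0, 0], [0, 0, 0]],
])

```text
time: 5.1
position: [535.2, 215.1, 226.9]
eef_rot: [-0.0, 0.215, 0.977, -0.0]
contact_force: [0.1, 0.0, -5.2]
finger_gap: 0.391
grasp_force: 60.2
```

```bash
python3 - <<'E'
from h import *
o=observe();M=q2R(o["eef_rot"]);print("to go",M.T@(np.array([500,-224,o["position"][2]])-o["position"]),o["contact_force"])
c=read_camera("top"); save("pics/t2.png",c["pixels"])
E
```

```text
to go [-1.52162767e+02 -4.13365721e+02  1.67895836e-01] [ 0.10139939  0.00854734 -5.1521098 ]
```

View pics/t2.png

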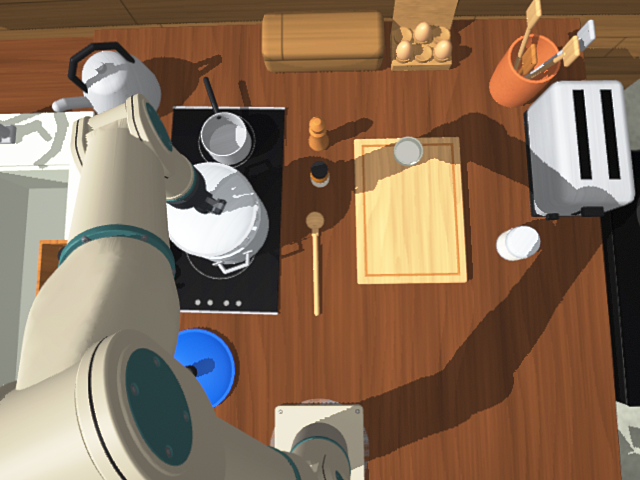

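The lid (seen at (215,210)) is off the pot and held level by its knob. Next I carry it to the board.

To row units: -24 mm / 600 = -0.04, -16 mm / 600 = -0.0267.

Emit:
move_tool([
  [[-0.005, -0.0133, 0], [0, 0, 0]],
  [[-0.01, -0.0267, 0], [0, 0, 0]],
  [[-0.015, -0.04, 0], [0, 0, 0]],
  [[-0.015, -0.04, 0], [0, 0, 0]],
  [[-0.015, -0.04, 0], [0, 0, 0]],
  [[-0.015, -0.04, 0], [0, 0, 0]],
  [[-0.015, -0.04, 0], [0, 0, 0]],
  [[-0.015, -0.04, 0], [0, 0, 0]],
  [[-0.015, -0.04, 0], [0, 0, 0]],
  [[-0.015, -0.04, 0], [0, 0, 0]],
  [[-0.015, -0.04, 0], [0, 0, 0]],
  [[-0.015, -0.04, 0], [0, 0, 0]],
  [[-0.015, -0.04, 0], [0, 0, 0]],
  [[-0.015, -0.04, 0], [0, 0, 0]],
  [[-0.015, -0.04, 0], [0, 0, 0]],
  [[-0.015, -0.04, 0], [0, 0, 0]],
  [[-0.0133, -0.04, 0], [0, 0, 0]],
  [[-0.0083, -0.025, 0], [0, 0, 0]],
  [[-0.005, -0.0133, 0], [0, 0, 0]],
  [[-0.0017, -0.01, 0], [0, 0, 0]],
])

```text
time: 7.15
position: [500.0, -223.9, 227.1]
eef_rot: [-0.0, 0.215, 0.977, 0.0]
contact_force: [0.0, 0.5, -5.6]
finger_gap: 0.388
grasp_force: 60.4
```

```bash
python3 - <<'E'
from h import *
o=observe();print(o["position"],o["contact_force"])
for n in ["top","scene"]:
    c=read_camera(n); W=cloud(c); np.save(n+"2.npy",W); save(f"pics/{n}3.png",c["pixels"])
    P=W.reshape(-1,3)
    m=(np.hypot(P[:,0]-535,P[:,1]-216)<110)&(P[:,2]<160); Q=P[m]
    t=Q[(Q[:,2]>90)&(Q[:,2]<128)&(np.hypot(Q[:,0]-535,Q[:,1]-216)<40)]
    rim=Q[(Q[:,2]>131)]
    print(n,len(t),t.mean(0),len(rim),np.median(rim,0))
    if len(t)>5: print(cv2.minAreaRect(t[:,:2].astype(np.float32)))
    for r in trace("rack",n)[:2]: print(r["conf"],np.array(r["bbox"])*[640,480,640,480])
    save(f"pics/crop_{n}3.png",cv2.resize(c["pixels"][150:280,150:290] if n=="top" else c["pixels"][240:390,330:480],None,fx=4,fy=4,interpolation=cv2.INTER_CUBIC))
E
```

```text
[ 500.01286068 -223.90048653  227.14195233] [ 0.02226241  0.51868465 -5.56722991]
top 102 [527.57777003 213.48884102 117.82272396] 686 [538.29902661 220.886919   135.81381496]
((528.889892578125, 215.2484588623047), (33.44569778442383, 12.245362281799316), 41.02511978149414)
0.56 [196.096 205.68  254.4   254.208]
scene 179 [536.89154454 219.22710826 113.07803871] 853 [555.7545994  230.39197644 135.0598519 ]
((533.0806884765625, 217.8974609375), (34.27710723876953, 13.25802230834961), 40.566810607910156)
0.66 [381.12  287.424 415.296 322.896]
```

View pics/crop_top3.png

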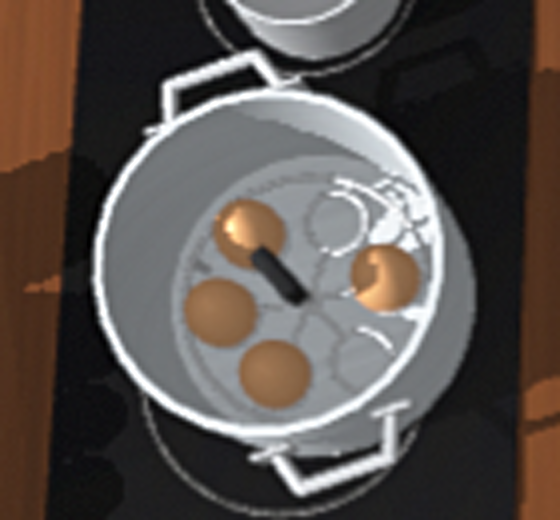

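View pics/scene3.png

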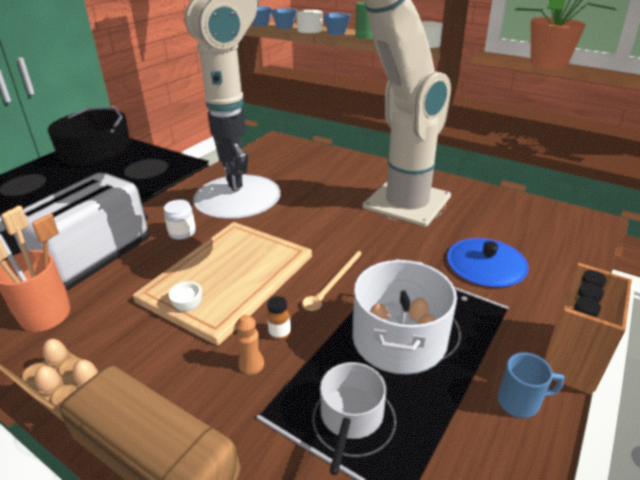

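The top crop shows the tab running up-left at about (280,275), with four eggs seated. In the scene view the lid hangs level over the board's near half. I'll lower it now.

To row units: 22 mm / 600 = 0.0367, 20 mm / 600 = 0.0333.

Emit:
move_tool([
  [[0, 0, 0.01], [0, 0, 0]],
  [[0, 0, 0.0233], [0, 0, 0]],
  [[0, 0, 0.0367], [0, 0, 0]],
  [[0, 0, 0.0367], [0, 0, 0]],
  [[0, 0, 0.0367], [0, 0, 0]],
  [[0, 0, 0.0367], [0, 0, 0]],
  [[0, 0, 0.0333], [0, 0, 0]],
  [[0, 0, 0.0233], [0, 0, 0]],
  [[0, 0, 0.0133], [0, 0, 0]],
  [[0, 0, 0.0083], [0, 0, 0]],
  [[0, 0, 0.005], [0, 0, 0]],
  [[0, 0, 0], [0, 0, 0]],
])

```text
time: 8.55
position: [500.6, -223.4, 69.4]
eef_rot: [0.0, 0.215, 0.977, 0.0]
contact_force: [-0.5, -0.0, -4.3]
finger_gap: 0.388
grasp_force: 60.3
```

Emit:
move_tool([
  [[0, 0, 0.0025], [0, 0, 0]],
  [[0, 0, 0.0025], [0, 0, 0]],
  [[0, 0, 0.0025], [0, 0, 0]],
  [[0, 0, 0], [0, 0, 0]],
])

```text
time: 8.95
position: [500.3, -223.4, 64.8]
eef_rot: [-0.0, 0.215, 0.977, 0.0]
contact_force: [-0.4, 0.4, -5.0]
finger_gap: 0.386
grasp_force: 60.4
```

To row units: 1.5 mm / 600 = 0.0025.

Emit:
move_tool([
  [[0, 0, 0.0025], [0, 0, 0]],
  [[0, 0, 0.0025], [0, 0, 0]],
  [[0, 0, 0], [0, 0, 0]],
])

```text
time: 9.25
position: [500.2, -223.4, 61.6]
eef_rot: [-0.0, 0.215, 0.977, 0.0]
contact_force: [0.5, 0.1, -4.5]
finger_gap: 0.393
grasp_force: 60.4
```

Emit:
move_tool([
  [[0, 0, 0.0017], [0, 0, 0]],
  [[0, 0, 0.0017], [0, 0, 0]],
  [[0, 0, 0], [0, 0, 0]],
])

```text
time: 9.55
position: [500.5, -223.4, 60.0]
eef_rot: [0.0, 0.215, 0.977, 0.0]
contact_force: [-0.4, 1.6, -2.6]
finger_gap: 0.39
grasp_force: 60.6
```

To row units: 1 mm / 600 = 0.0017.

Emit:
move_tool([
  [[0, 0, 0.0017], [0, 0, 0]],
  [[0, 0, 0], [0, 0, 0]],
])

```text
time: 9.75
position: [500.5, -223.4, 59.9]
eef_rot: [0.0, 0.215, 0.977, 0.0]
contact_force: [-1.4, 2.4, 7.2]
finger_gap: 0.391
grasp_force: 61.6
```

Emit:
move_tool([
  [[0, 0, 0], [0, 0, 0]],
  [[0, 0, 0], [0, 0, 0]],
  [[0, 0, 0], [0, 0, 0]],
  [[0, 0, 0], [0, 0, 0]],
  [[0, 0, 0], [0, 0, 0]],
  [[0, 0, 0], [0, 0, 0]],
], aperture=1.0)

```text
time: 10.35
position: [500.4, -223.5, 58.7]
eef_rot: [-0.0, 0.215, 0.977, 0.0]
contact_force: [-0.1, -0.3, -0.1]
finger_gap: 0.999
grasp_force: 0.0
```

Emit:
move_tool([
  [[0, 0, -0.0083], [0, 0, 0]],
  [[0, 0, -0.025], [0, 0, 0]],
  [[0, 0, -0.0417], [0, 0, 0]],
  [[0, 0, -0.05], [0, 0, 0]],
  [[0, 0, -0.05], [0, 0, 0]],
  [[0, 0, -0.05], [0, 0, 0]],
  [[0, 0, -0.0333], [0, 0, 0]],
  [[0, 0, -0.0167], [0, 0, 0]],
  [[0, 0, 0], [0, 0, 0]],
])

```text
time: 11.25
position: [501.0, -223.8, 225.1]
eef_rot: [0.001, 0.215, 0.977, -0.0]
contact_force: [0.5, 0.0, 0.6]
finger_gap: 1.004
grasp_force: 0.0
```

```bash
python3 - <<'E'
from h import *
c=read_camera("scene");W=cloud(c);P=W.reshape(-1,3)
m=(np.hypot(P[:,0]-500,P[:,1]+224)<105)&(P[:,2]>29)&(P[:,2]<95);Q=P[m]
k=Q[Q[:,2]>70]; print("knob",(k.min(0)+k.max(0))/2,k[:,2].max())
f=Q[(Q[:,2]<45)]; A=np.c_[f[:,:2],np.ones(len(f))]; 
ring=f[np.hypot(f[:,0]-500,f[:,1]+224)>75]; print(len(ring),np.linalg.lstsq(np.c_[ring[:,:2],np.ones(len(ring))],ring[:,2],rcond=None)[0])
# tab again
m=(np.hypot(P[:,0]-532,P[:,1]-216)<35)&(P[:,2]>95)&(P[:,2]<130);t=P[m]
print(cv2.minAreaRect(t[:,:2].astype(np.float32)),t[:,2].max())
W=np.load("top2.npy");P=W.reshape(-1,3);m=(np.hypot(P[:,0]-532,P[:,1]-216)<35)&(P[:,2]>95)&(P[:,2]<130);t=P[m]
print(cv2.minAreaRect(t[:,:2].astype(np.float32)),np.sort(t[:,2])[-20:].round(1))
# pot rim
from scipy.optimize import least_squares
for n in ["top2","scene2"]:
    P=np.load(n+".npy").reshape(-1,3); r=P[(P[:,2]>131)&(P[:,2]<142)&(np.abs(np.hypot(P[:,0]-535,P[:,1]-216)-95)<12)]
    print("rim",least_squares(lambda s:np.hypot(r[:,0]-s[0],r[:,1]-s[1])-s[2],[535,215,95],loss='soft_l1').x)
o=observe();print(o["position"],o["joints"].round(2))
a=np.radians(41); M=q2R(o["eef_rot"])
y=np.array([-np.sin(a),np.cos(a),0]); yt=M.T@y; print("rotz needed",np.degrees(np.arctan2(-yt[0],yt[1])))
E
```

```text
knob [ 500.70185203 -219.15231693   79.67171782] 88.87000715500312
1291 [-1.48764295e-03  5.28887910e-03  3.98801828e+01]
((532.9679565429688, 217.68521118164062), (33.522613525390625, 12.47329044342041), 39.65701675415039) 125.37697202153788
((528.889892578125, 215.2484588623047), (33.44569778442383, 12.245362281799316), 41.02511978149414) [122.6 122.7 122.8 122.8 122.9 123.  123.  123.1 123.1 123.3 123.3 123.6
 123.8 124.  124.  124.1 124.1 124.6 124.7 125.9]
rim [532.69929073 214.60878115  94.16259081]
rim [536.32678083 218.41366678  93.6375811 ]
[ 500.30689683 -223.40969046  223.8260079 ] [ 0.32  0.49  0.07  1.82 -0.05  0.84  1.55]
rotz needed -65.79430344210405
```

The lid is down, flat and released at about (500,-221). I'm moving back over the tab, then turning the fingers across it.

To row units: 24 mm / 600 = 0.04, 23 mm / 600 = 0.0383.

Emit:
move_tool([
  [[0.0067, 0.015, 0], [0, 0, 0]],
  [[0.01, 0.0267, 0], [0, 0, 0]],
  [[0.015, 0.04, 0], [0, 0, 0]],
  [[0.015, 0.04, 0], [0, 0, 0]],
  [[0.015, 0.04, 0], [0, 0, 0]],
  [[0.015, 0.04, 0], [0, 0, 0]],
  [[0.015, 0.04, 0], [0, 0, 0]],
  [[0.015, 0.04, 0], [0, 0, 0]],
  [[0.015, 0.04, 0], [0, 0, 0]],
  [[0.015, 0.04, 0], [0, 0, 0]],
  [[0.015, 0.04, 0], [0, 0, 0]],
  [[0.015, 0.04, 0], [0, 0, 0]],
  [[0.015, 0.04, 0], [0, 0, 0]],
  [[0.015, 0.04, 0], [0, 0, 0]],
  [[0.015, 0.04, 0], [0, 0, 0]],
  [[0.015, 0.04, 0], [0, 0, 0]],
  [[0.015, 0.0383, 0], [0, 0, 0]],
  [[0.0117, 0.025, 0], [0, 0, 0]],
  [[0.005, 0.0133, 0], [0, 0, 0]],
  [[0.0017, 0.0083, 0], [0, 0, 0]],
])

```text
time: 13.3
position: [531.0, 216.3, 223.1]
eef_rot: [-0.001, 0.214, 0.977, -0.001]
contact_force: [-0.4, -0.5, 0.4]
finger_gap: 0.997
grasp_force: 0.0
```

Emit:
move_tool([
  [[0, 0, 0], [0, 0, -0.0382]],
  [[0, 0, 0], [0, 0, -0.0764]],
  [[0, 0, 0], [0, 0, -0.0764]],
  [[0, 0, 0], [0, 0, -0.0764]],
  [[0, 0, 0], [0, 0, -0.0764]],
  [[0, 0, 0], [0, 0, -0.0764]],
  [[0, 0, 0], [0, 0, -0.0764]],
  [[0, 0, 0], [0, 0, -0.0764]],
  [[0, 0, 0], [0, 0, -0.0764]],
  [[0, 0, 0], [0, 0, -0.0764]],
  [[0, 0, 0], [0, 0, 0]],
  [[0, 0, 0], [0, 0, 0]],
])

```text
time: 14.5
position: [531.7, 214.8, 223.6]
eef_rot: [-0.0, -0.344, 0.939, -0.0]
contact_force: [0.6, -0.4, 0.6]
finger_gap: 1.001
grasp_force: 0.0
```

```bash
python3 - <<'E'
from h import *
o=observe();M=q2R(o["eef_rot"]);print(M.round(3),"to go",M.T@(np.array([531,216.5,93])-o["position"]),o["joints"].round(2))
a=np.radians(40.4);yt=M.T@[-np.sin(a),np.cos(a),0];print("rot",np.arctan2(-yt[0],yt[1]))
E
```

```text
[[-0.763 -0.646 -0.   ]
 [-0.646  0.763 -0.001]
 [ 0.001 -0.    -1.   ]] to go [ -0.61008106   1.78562377 130.64017961] [-0.26  0.54 -0.27  1.74  0.17  0.89  1.67]
rot -0.0023551064896350114
```

To row units: 20 mm / 600 = 0.0333, 18 mm / 600 = 0.03.

Emit:
move_tool([
  [[-0.001, 0.003, 0.01], [0, 0, 0]],
  [[0, 0, 0.0233], [0, 0, 0]],
  [[0, 0, 0.0333], [0, 0, 0]],
  [[0, 0, 0.0333], [0, 0, 0]],
  [[0, 0, 0.0333], [0, 0, 0]],
  [[0, 0, 0.03], [0, 0, 0]],
  [[0, 0, 0.02], [0, 0, 0]],
  [[0, 0, 0.0133], [0, 0, 0]],
  [[0, 0, 0.0083], [0, 0, 0]],
  [[0, 0, 0.0033], [0, 0, 0]],
  [[0, 0, 0], [0, 0, 0]],
  [[0, 0, 0], [0, 0, 0]],
], aperture=0.6, clamp_n=80)

```text
time: 15.7
position: [531.2, 217.9, 99.4]
eef_rot: [0.001, -0.346, 0.938, 0.0]
contact_force: [0.0, -0.1, 0.2]
finger_gap: 0.599
grasp_force: 0.0
```

```bash
python3 - <<'E'
from h import *
o=observe();print(o["position"],o["contact_force"])
c=read_camera("scene");save("pics/s5.png",cv2.resize(c["pixels"][230:380,330:480],None,fx=4,fy=4,interpolation=cv2.INTER_CUBIC))
E
```

```text
[531.2453746  217.91583219  99.36141612] [ 0.01325098 -0.13162041  0.20750164]
```

View pics/s5.png

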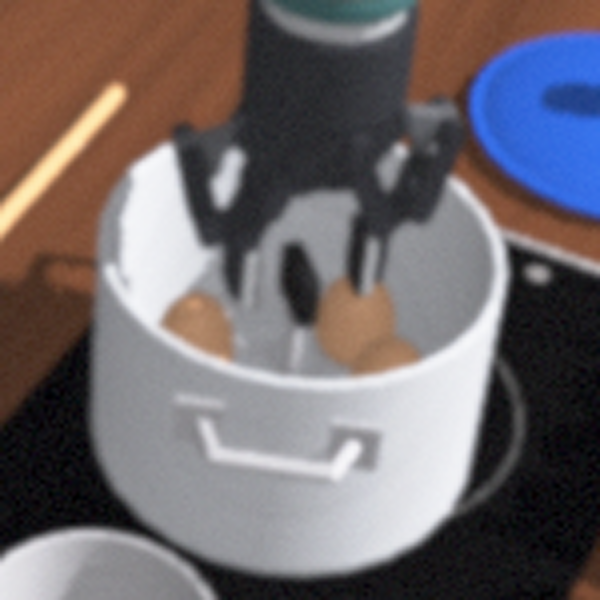

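The tab (300,283) sits between the fingers (about 245 and 365), which are above the eggs. Down 5 mm, then grip.

To row units: 3 mm / 600 = 0.005, 2 mm / 600 = 0.0033.

Emit:
move_tool([
  [[0, 0, 0.005], [0, 0, 0]],
  [[0, 0, 0.0033], [0, 0, 0]],
  [[0, 0, 0], [0, 0, 0]],
])

```text
time: 16.05
position: [530.7, 217.6, 93.5]
eef_rot: [-0.0, -0.346, 0.938, -0.0]
contact_force: [0.7, -0.4, 0.4]
finger_gap: 0.599
grasp_force: 0.0
```

Emit:
move_tool([
  [[0, 0, 0], [0, 0, 0]],
  [[0, 0, 0], [0, 0, 0]],
  [[0, 0, 0], [0, 0, 0]],
  [[0, 0, 0], [0, 0, 0]],
  [[0, 0, 0], [0, 0, 0]],
  [[0, 0, 0], [0, 0, 0]],
  [[0, 0, 0], [0, 0, 0]],
  [[0, 0, 0], [0, 0, 0]],
], aperture=0.0, clamp_n=80)

```text
time: 16.85
position: [530.9, 217.9, 93.9]
eef_rot: [0.0, -0.346, 0.938, 0.0]
contact_force: [-0.4, 0.1, 1.2]
finger_gap: 0.124
grasp_force: 78.4
```

To row units: -7 mm / 600 = -0.0117, -6 mm / 600 = -0.01.

Emit:
move_tool([
  [[0, 0, -0.0017], [0, 0, 0]],
  [[0, 0, -0.0033], [0, 0, 0]],
  [[0, 0, -0.0067], [0, 0, 0]],
  [[0, 0, -0.01], [0, 0, 0]],
  [[0, 0, -0.0117], [0, 0, 0]],
  [[0, 0, 0], [0, 0, 0]],
  [[0, 0, 0], [0, 0, 0]],
])

```text
time: 17.55
position: [531.0, 217.8, 114.2]
eef_rot: [0.0, -0.346, 0.938, 0.0]
contact_force: [0.1, -0.2, -4.2]
finger_gap: 0.129
grasp_force: 78.0
```

```bash
python3 - <<'E'
from h import *
c=read_camera("scene");save("pics/s6.png",cv2.resize(c["pixels"][230:380,330:480],None,fx=4,fy=4,interpolation=cv2.INTER_CUBIC))
E
```

```text
(no output)
```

View pics/s6.png

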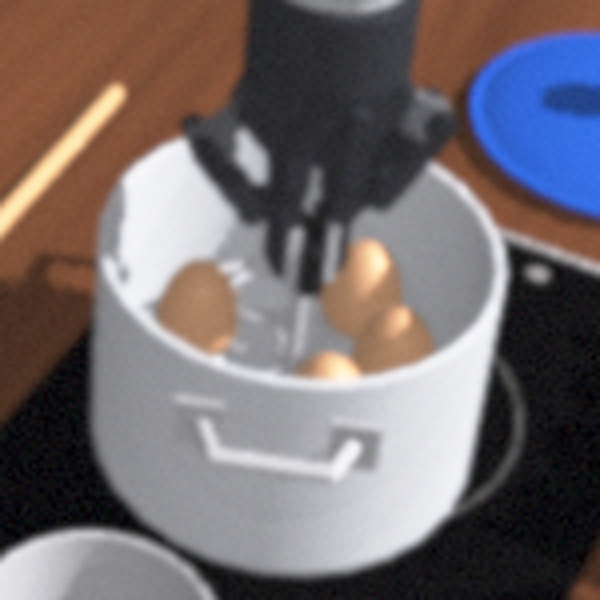

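The rack is rising level, with all four eggs seated. I'll lift the rest of the way.

To row units: -11 mm / 600 = -0.0183, -10 mm / 600 = -0.0167.

Emit:
move_tool([
  [[0, 0, -0.005], [0, 0, 0]],
  [[0, 0, -0.01], [0, 0, 0]],
  [[0, 0, -0.015], [0, 0, 0]],
  [[0, 0, -0.0183], [0, 0, 0]],
  [[0, 0, -0.0183], [0, 0, 0]],
  [[0, 0, -0.0183], [0, 0, 0]],
  [[0, 0, -0.0183], [0, 0, 0]],
  [[0, 0, -0.0183], [0, 0, 0]],
  [[0, 0, -0.0183], [0, 0, 0]],
  [[0, 0, -0.0183], [0, 0, 0]],
  [[0, 0, -0.0183], [0, 0, 0]],
  [[0, 0, -0.0183], [0, 0, 0]],
  [[0, 0, -0.0167], [0, 0, 0]],
  [[0, 0, -0.015], [0, 0, 0]],
  [[0, 0, -0.0117], [0, 0, 0]],
  [[0, 0, -0.0083], [0, 0, 0]],
  [[0, 0, -0.005], [0, 0, 0]],
  [[0, 0, -0.0033], [0, 0, 0]],
  [[0, 0, -0.0017], [0, 0, 0]],
  [[0, 0, 0], [0, 0, 0]],
])

```text
time: 19.6
position: [530.8, 217.7, 267.7]
eef_rot: [-0.0, -0.346, 0.938, -0.0]
contact_force: [0.2, -0.4, -4.7]
finger_gap: 0.127
grasp_force: 78.0
```

Emit:
move_tool([
  [[0, 0, 0], [0, 0, 0]],
  [[0, 0, 0], [0, 0, 0]],
  [[0, 0, 0], [0, 0, 0]],
  [[0, 0, 0], [0, 0, 0]],
  [[0, 0, 0], [0, 0, 0]],
  [[0, 0, 0], [0, 0, 0]],
  [[0, 0, 0], [0, 0, 0]],
  [[0, 0, 0], [0, 0, 0]],
  [[0, 0, 0], [0, 0, 0]],
  [[0, 0, 0], [0, 0, 0]],
  [[0, 0, 0], [0, 0, 0]],
  [[0, 0, 0], [0, 0, 0]],
  [[0, 0, 0], [0, 0, 0]],
  [[0, 0, 0], [0, 0, 0]],
  [[0, 0, 0], [0, 0, 0]],
  [[0, 0, 0], [0, 0, 0]],
  [[0, 0, 0], [0, 0, 0]],
  [[0, 0, 0], [0, 0, 0]],
  [[0, 0, 0], [0, 0, 0]],
  [[0, 0, 0], [0, 0, 0]],
])

```text
time: 21.6
position: [530.8, 217.7, 267.8]
eef_rot: [-0.0, -0.346, 0.938, 0.0]
contact_force: [0.1, -0.2, -5.3]
finger_gap: 0.122
grasp_force: 78.0
```

Emit:
move_tool([
  [[0, 0, 0], [0, 0, 0]],
  [[0, 0, 0], [0, 0, 0]],
  [[0, 0, 0], [0, 0, 0]],
  [[0, 0, 0], [0, 0, 0]],
  [[0, 0, 0], [0, 0, 0]],
  [[0, 0, 0], [0, 0, 0]],
  [[0, 0, 0], [0, 0, 0]],
  [[0, 0, 0], [0, 0, 0]],
  [[0, 0, 0], [0, 0, 0]],
  [[0, 0, 0], [0, 0, 0]],
])

```text
time: 22.6
position: [530.9, 217.7, 267.8]
eef_rot: [-0.0, -0.346, 0.938, -0.0]
contact_force: [0.3, 0.2, -5.0]
finger_gap: 0.122
grasp_force: 78.0
```

```bash
python3 - <<'E'
from h import *
c=read_camera("scene");save("pics/s7.png",c["pixels"])
W=cloud(c)
for r in trace("rack","scene")[:1]:
    P=W[r["region"]];print(r["conf"],np.nanpercentile(P,[2,50,98],axis=0))
E
```

```text
0.59 [[189.31009231  87.53428821  -1.59814607]
 [536.48389823 223.20038371 209.15515465]
 [598.00403878 293.6671949  294.88539072]]
```

View pics/s7.png

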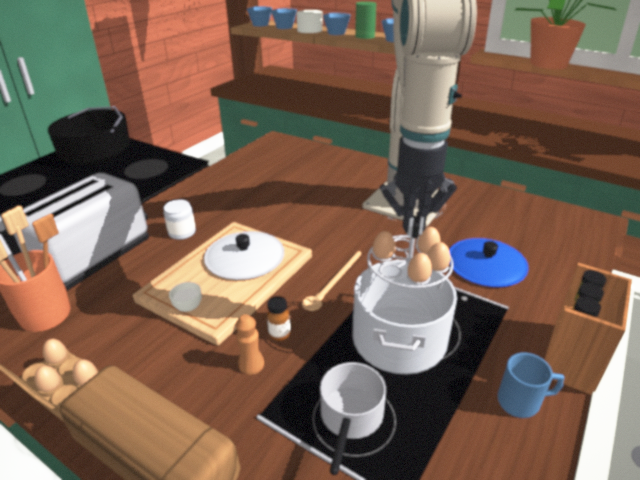

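The rack hangs level over the pot with four eggs around (412,255). The lid lies flat on the board at (244,252), and the other things haven't moved.

```bash
python3 -c "
from rig import *
print(close_job())"
```

```text
the job is handed in; nothing more can be done
None
```

I've handed the job in at about 23 s of the 64 s allowed, but the rig reported no verdict. The lid lies flat, knob up, on the board. The rack with its four eggs hangs level about 50 mm above the pot's rim, after a still hold of about 3 s.

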